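# Stand a thin carbon tube on the curing post

## Task

Take the taller of the two thin-walled black tubes standing on the bench and slip it over the white post of the curing stand. Its wall cracks easily: grip it only lightly, lower it gently without pressing or dropping it until it stands upright and fully down on the wooden base, then let go. Leave the short tube and the roll of tape where they are.

Things in the scene. Friction and masses are not known exactly. Their poses are not given: they have to be found in the camera images.
- tall_mid (a point): The tall tube: plain black carbon, upright and loose on the bench, open-ended, 50 mm outside diameter, 44 mm bore, 90 mm high, 60 to 130 g. The point is on its axis, half-way up (45 mm above its lower end); z up. The wall cracks if squeezed with more than 50 N a finger or set on the stand with more than 35 N; a grip of 20 to 30 N holds it. Any grasp direction across it will do.
- stand_seat (a point): The curing stand: a round light-wood base, 110 mm in diameter and 12 mm thick, fixed to the bench, with an upright white printed post in its middle, 18 mm in diameter with a round top, rising 61 mm above the base. The point is at the centre of the base's upper face, at the foot of the post; z up the post. The tube goes over the post with 13 mm to spare all round and, when fully down, its lower end rests on the base, its centre 45 mm above this point.
- short_mid (a point): The short tube, to be left alone: same black carbon, 50 mm outside diameter but only 50 mm high, standing upright and loose on the bench. The point is on its axis, half-way up (25 mm above its lower end).
- tape_mid (a point): A roll of blue masking tape, to be left alone: lying flat and loose on the bench, 100 mm outside diameter, 76 mm hole, 48 mm high. The point is on its axis, half-way up.
Not all that is in view belongs to the job. Leave any purple look-alike of the part that bears tall_mid alone.

How it is judged:
By the outcome, as a careful person would: the job done as asked, in the order asked, and still so for the second after the job is handed in, with the robot touching nothing.
It also fails if it takes over 37 s, if anything falls off the work surface, if the arm or the gripper's body presses on something with over 40 N, if the wrist force passes 120 N, or if a joint passes its speed limit or range.

## Robot

A 6-joint arm with a two-finger parallel gripper is mounted at the origin on the work surface. World frame = base frame: x ahead of the robot, y to its left, z up, the work surface at z = 0. Lengths are in mm, angles in degrees, forces in N, time in s.
With the tool pointing down it reaches from about 350 to 850 mm from the base axis. Payload 8.1 kg.
Tool frame: the origin (TCP) lies at the centre of the arm's flange, where the gripper is bolted on; the fingertips stand 173 mm ahead of it and the grasp point (between the pads) lies 155 mm ahead of it; z points along the fingers, y is the line along which they close (so a half turn about z gives the same grasp; the last joint's range is limited). The gripper opens to 85 mm and grips with 20 to 120 N. Pads are 22 mm wide; open, the fingers measure 114 mm over their backs; the gripper's body (76 mm by 85 mm) begins 54 mm behind the grasp point. The pads swing forward as they close: fully open they stand 13 mm farther back than shut.
Start: joints at [-81.383, 7.471, 85.268, -0, 87.261, -4.893], TCP at [140.193, -583.398, 404.692] pointing down, gripper open.
Joint ranges: [-169.43, 169.43], [-51.17, 129.36], [1.28, 143.12], [-76.62, 256.62], [0, 156.53], [-152.29, 152.29]. Speed limits (degrees/s): [136.94, 136.94, 159.86, 180, 180, 180].

## Interface

Orientations are given as [roll, pitch, yaw] about the fixed x, y, z axes, in that order (R = Rz(yaw) Ry(pitch) Rx(roll)).
In Python, from bench import * gives the robot as it stands.
- The arm moves only by the shell command python3 -m jog 'ROWS' [FORCE]. ROWS is text: rows parted by semicolons, each of 7 numbers parted by spaces: the shift along the tool's x, y, z scaled (see below), then the turn, a rotation vector about the tool's x, y, z scaled (see below), then the closure, from -1 (fully open) to 1 (shut). In form: tx ty tz wx wy wz hand; .... A call has 1 to 5 rows; each row shifts and turns the commanded pose from where the row before left it, along the tool's axes as they then stand; what a row does not reach is not made up. The controller multiplies each number of a shift by 0.1 m and each number of a turn by 60 degrees. A row lasts 1/8 s, in which the tool goes at most 62.5 mm and 10.7 degrees, less where a joint would pass 70% of its speed; a pose out of reach is approached as far as the arm can. A call with a number of a shift or a turn outside -1 to 1 is refused whole. A call with a gripper value outside its range is refused whole. The fingers move at their own pace and stop on an object; FORCE is the grip in N (left out, the last holds). Time passes only in rows, so rows that do not move let the fingers close. It gives the time, the measured TCP pose, the force, the opening and the grip force at its end, in the units of the state.
- sense(): the state, without advancing time (a new reading comes with each control period).
- snapshot(name): name is "side" or "top" or "wrist"; returns a dict with "img" (420x560x3 uint8, red, green, blue), "fx", "fy", "cx", "cy" (pixels), "dist" ([k1, k2, p1, p2, k3] as OpenCV has them; the pictures are not rectified), "extrinsics" (4x4, takes a point from camera to world coordinates). Camera axes: x right, y down, z forward; pixel columns grow to the right and rows downward; lengths in mm; the calibration is good to about 2 mm. A picture is of the moment at which its call begins. There is no depth.
- hand_in(): hands the job in; it is judged then, once.
The state is a dict: "time": time; "joint_pos": joint angles; "qd": joint speeds; "joint_efforts": joint torques, N m; "tool_pos": TCP position; "tcp_rot": TCP orientation; "ft_force": force on the tool from outside, world axes, zero at the start; "wrist_torque": the same for the moment, N m; "finger_gap": finger opening in mm; "grip_force": force on a finger pad.
Only numpy, scipy, OpenCV 4.12 (cv2) and the standard library are available. Lean on these libraries where they do the work, as an engineer would, in place of code of your own. Each camera call takes 0.05 s, during which the arm holds its last target. There are 200 camera calls.

## Working session

There is one attempt and no reset: what is moved stays moved. The work goes in short steps, Python scripts to look and compute and a shell command to move; the robot and the scene stay as the last step left them, time stands still between calls to the robot, and variables do not carry over. Pictures are saved under pics/ and viewed, at most 10 in all, crops included, and the job is handed in when it is done.

```bash
mkdir -p pics; python3 - <<'E'
from bench import *
import cv2,numpy as np
s=sense();print({k:np.round(v,2) for k,v in s.items()})
for n in("top","side"):
    d=snapshot(n);cv2.imwrite(f"pics/{n}1.png",d["img"][:,:,::-1])
    print(n,d["fx"],d["fy"],d["cx"],d["cy"],d["dist"],np.round(d["extrinsics"],3).tolist())
E
```

```text
{'time': np.float64(0.0), 'joint_pos': array([-81.38,   7.52,  85.33,   0.  ,  87.26,  -4.89]), 'qd': array([-0.01,  0.02,  0.05,  0.08, -0.  ,  0.03]), 'joint_efforts': array([ 0.000e+00, -5.694e+01, -5.006e+01,  0.000e+00,  1.000e-02,
       -0.000e+00]), 'tool_pos': array([ 140.16, -583.16,  403.65]), 'tcp_rot': array([-1.7989e+02, -1.0000e-02,  1.3510e+01]), 'ft_force': array([ 0.17, -0.75,  0.31]), 'wrist_torque': array([-0.01,  0.02, -0.01]), 'grip_force': np.float64(0.0), 'finger_gap': np.float64(85.04)}
top 401.97017068819565 401.97017068819565 278.3790026324317 208.99021832751367 [-0.06577803  0.          0.          0.          0.        ] [[0.014, -0.996, 0.09, 414.865], [-1.0, -0.013, 0.008, -13.026], [-0.007, -0.09, -0.996, 873.761], [0.0, 0.0, 0.0, 1.0]]
side 400.618894272529 400.618894272529 285.89215909397456 213.24724062203254 [-0.05366663  0.          0.          0.          0.        ] [[-0.98, -0.126, 0.157, 381.096], [-0.201, 0.6, -0.774, 690.579], [0.003, -0.79, -0.613, 633.003], [0.0, 0.0, 0.0, 1.0]]
```

View pics/top1.png

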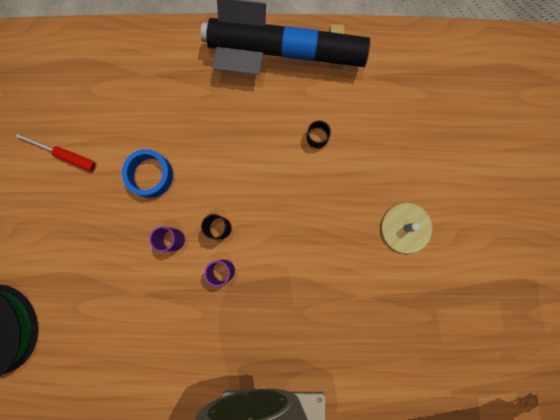

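View pics/side1.png

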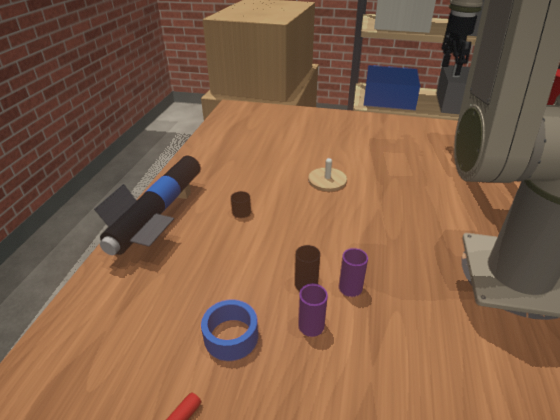

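Candidates for the tall tube:
- Black at top (216,228), side (307,268).
- Black at top (318,134), side (241,204). It is squat, so it is the short tube.
- Purple at top (167,240) and (219,273). These are look-alikes.

The first fits, being plain black and taller than it is wide. I'll confirm it in a crop and measure it.

```bash
cat > h.py <<'E'
from bench import *
import cv2,numpy as np
def ray(d,p):
    K=np.array([[d["fx"],0,d["cx"]],[0,d["fy"],d["cy"]],[0,0,1]])
    u=cv2.undistortPoints(np.array([[p]],float),K,np.array(d["dist"],float)).ravel()
    E=np.array(d["extrinsics"]);v=E[:3,:3]@[*u,1];return E[:3,3],v/np.linalg.norm(v)
def onz(d,p,z):
    o,v=ray(d,p);return o+v*(z-o[2])/v[2]
def tri(*r):
    A=sum(np.eye(3)-np.outer(v,v) for o,v in r);b=sum((np.eye(3)-np.outer(v,v))@o for o,v in r)
    return np.linalg.solve(A,b)
def blob(m,p):
    "hull of the mask blob nearest pixel p"
    m=cv2.morphologyEx(m.astype(np.uint8)*255,cv2.MORPH_CLOSE,np.ones((3,3)))
    cs=[c for c in cv2.findContours(m,cv2.RETR_EXTERNAL,cv2.CHAIN_APPROX_NONE)[0] if cv2.contourArea(c)>60]
    c=min(cs,key=lambda c:np.linalg.norm(c.reshape(-1,2).mean(0)-p));return cv2.convexHull(c)
def cen(h):
    M=cv2.moments(h);return M["m10"]/M["m00"],M["m01"]/M["m00"]
def dark(i): return i.max(2)<50
def wood(i):
    h=cv2.cvtColor(i,cv2.COLOR_RGB2HSV);return (h[...,0]>18)&(h[...,0]<40)&(h[...,1]>50)&(h[...,2]>110)
E
python3 - <<'E'
from h import *
t=snapshot("top");s=snapshot("side")
for nm,f,a,b in(("tall",dark,(216,228),(307,268)),("short",dark,(318,134),(241,204)),("base",wood,(407,228),(328,180))):
    ha,hb=blob(f(t["img"]),a),blob(f(s["img"]),b)
    print(nm,cv2.boundingRect(ha),cv2.boundingRect(hb),np.round(tri(ray(t,cen(ha)),ray(s,cen(hb))),1),np.round(onz(t,cen(ha),12),1),np.round(onz(s,cen(hb),12),1))
    for im,h in((t["img"],ha),(s["img"],hb)): pass
c=np.hstack([cv2.resize(t["img"][170:300,130:260],(400,400)),cv2.resize(s["img"][225:355,250:380],(400,400))])
cv2.imwrite("pics/crop.png",c[:,:,::-1])
E
```

```text
tall (202, 215, 29, 24) (101, 192, 64, 62) [577.2 182.  221.7] [452.6 128.1  12. ] [903.   18.7  12. ]
short (307, 121, 23, 27) (101, 192, 64, 62) [782.  -31.5  -2.5] [659.1 -90.4  12. ] [903.   18.7  12. ]
base (382, 203, 50, 51) (310, 169, 36, 19) [ 454.8 -283.9    8.4] [ 455.8 -282.7   12. ] [ 453.2 -278.2   12. ]
```

View pics/crop.png

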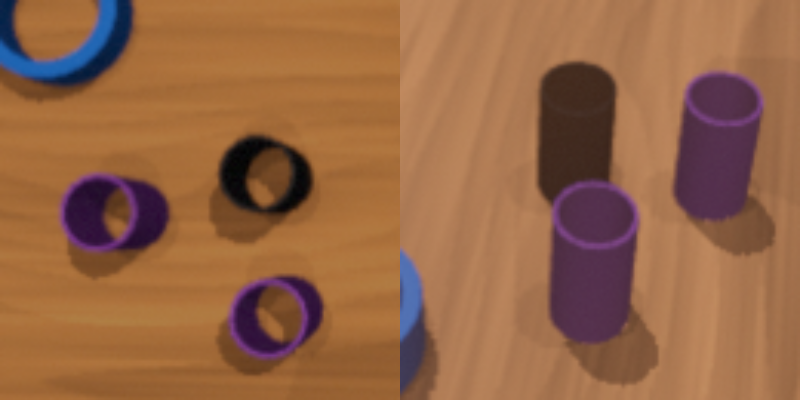

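The crop confirms it: plain black tall tube at top (216,228), with two purple look-alikes near it. Next I'll get their positions on z=45 and choose a grip direction clear of the neighbours.

```bash
python3 - <<'E'
from h import *
t=snapshot("top");i=t["img"];h=cv2.cvtColor(i,cv2.COLOR_RGB2HSV)
pur=(h[...,0]>130)&(h[...,0]<160)&(h[...,1]>80)
blue=(h[...,0]>100)&(h[...,0]<120)&(h[...,1]>120)
T=onz(t,cen(blob(dark(i),(216,228))),46)
print("tall",T)
for p in((167,240),(219,273)):
    P=onz(t,cen(blob(pur,p)),46);d=P-T;print("purple",P,np.hypot(*d[:2]),np.degrees(np.arctan2(d[1],d[0])))
P=onz(t,cen(blob(blue,(147,173))),24);print("tape",P,P-T)
B=onz(t,cen(blob(wood(i),(407,228))),12);print("base",B)
w=snapshot("wrist");E=np.array(w["extrinsics"]);print(np.round(E,3).tolist(),sense()["tool_pos"])
E
```

```text
tall [451.12912226 122.56632948  46.        ]
purple [424.33015266 225.31126341  46.        ] 106.18241954716252 104.61875592024434
purple [358.09078779 114.25962794  46.        ] 93.40842023995843 -174.89801352221681
tape [566.17506493 279.67921877  24.        ] [115.04594267 157.11288929 -22.        ]
base [ 455.6634412  -282.69784614   12.        ]
[[0.234, -0.929, -0.288, 213.325], [-0.972, -0.224, -0.067, -565.963], [-0.002, 0.296, -0.955, 373.516], [0.0, 0.0, 0.0, 1.0]] [ 140.16480905 -583.3156514   404.29084081]
```

```bash
python3 -m jog '0.5 0 0 0 0 0 -1;0.6 0 0 0 0 0 -1;0.6 0 0 0 0 0 -1;0.6 0 0 0 0 0 -1;0.6 -0.1 0 0 0 0 -1'; python3 -m jog '0.15 -0.55 0 0 0 0 -1;0.15 -0.55 0 0 0 0 -1;0.15 -0.55 0 0 0 0 -1;0.15 -0.55 0 0 0 0 -1;0.15 -0.55 0 0 0 0 -1'; python3 -m jog '0.15 -0.55 0 0 0 0 -1;0.15 -0.55 0 0 0 0 -1;0.15 -0.55 0 0 0 0 -1;0.15 -0.55 0 0 0 0 -1;0.15 -0.55 0 0 0 0 -1'; python3 -m jog '0 0 0 0 0 -0.17 -1;0 0 0 0 0 -0.17 -1;0 0 0 0 0 -0.17 -1;0 0 0 0 0 -0.17 -1;0 0 0 0 0 0 -1'
```

```text
time: 0.92
tool_pos: [421.5, -505.4, 404.5]
tcp_rot: [180.0, 0.0, 13.5]
ft_force: [-0.2, 0.3, -0.3]
finger_gap: 85.6
grip_force: 0.0
time: 1.55
tool_pos: [428.3, -219.2, 404.7]
tcp_rot: [180.0, -0.0, 13.5]
ft_force: [0.9, -0.9, 0.2]
finger_gap: 85.2
grip_force: 0.0
time: 2.17
tool_pos: [436.8, 65.7, 405.0]
tcp_rot: [180.0, -0.1, 13.5]
ft_force: [1.1, -0.4, 0.2]
finger_gap: 85.5
grip_force: 0.0
time: 2.8
tool_pos: [437.2, 63.9, 404.7]
tcp_rot: [180.0, -0.0, 54.3]
ft_force: [-0.9, 0.1, 0.0]
finger_gap: 85.4
grip_force: 0.0
```

```bash
python3 -m jog '0.56 -0.23 0.2 0 0 0 -1;0 0 0 0 0 0 -1;0 0 0 0 0 0 -1'; python3 - <<'E'
from h import *
w=snapshot("wrist");cv2.imwrite("pics/w1.png",w["img"][:,:,::-1]);print(np.round(w["extrinsics"],3).tolist(),w["fx"])
E
```

```text
time: 3.18
tool_pos: [450.8, 121.7, 385.0]
tcp_rot: [-180.0, 0.0, 54.2]
ft_force: [0.3, 0.3, -0.6]
finger_gap: 85.4
grip_force: 0.0
[[0.811, -0.558, -0.174, 494.692], [-0.585, -0.775, -0.239, 182.62], [-0.001, 0.296, -0.955, 354.24], [0.0, 0.0, 0.0, 1.0]] 334.5435201302716
```

View pics/w1.png

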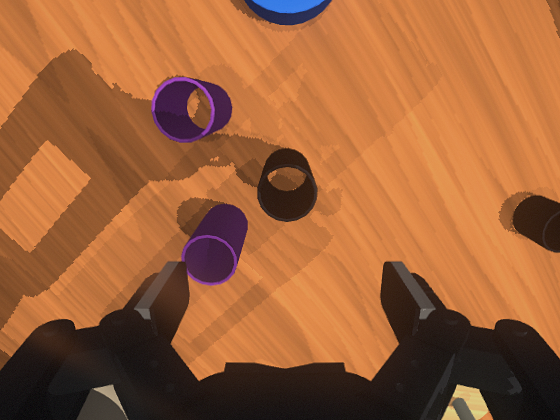

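The wrist view shows the black tube at about (287,185), rim centre about (287,192), between the finger columns (185 and 385). The purple tubes are at (190,110) and (215,245).

```bash
python3 - <<'E'
from h import *
w=snapshot("wrist");i=w["img"];m=(i.max(2)<75);m[300:]=0
h=blob(m,(287,185));print(cv2.boundingRect(h))
p=h.reshape(-1,2);lo=p[p[:,1]>=192];
a=onz(w,(287,192),90);print("eye",a)
print("hull45",onz(w,cen(h),46))
# rim near edge + half dia along the camera's view direction
x0,y0,ww,hh=cv2.boundingRect(h);print(onz(w,(x0+ww/2,y0+hh),90),onz(w,(x0,192),90),onz(w,(x0+ww,192),90))
s=sense();print(s["tool_pos"],s["tcp_rot"])
E
```

```text
(257, 148, 59, 73)
eye [453.90939088 122.17403417  90.        ]
hull45 [449.8656934  117.90434657  46.        ]
[438.80711423 101.85056882  90.        ] [433.94670455 136.56700387  90.        ] [473.21418508 108.2676357   90.        ]
[450.96349412 121.06327807 385.53823921] [ 1.79962709e+02 -1.09064528e-02  5.41829700e+01]
```

```bash
python3 -m jog '0.02 0.015 0.5 0 0 0 -1;0 0 0.5 0 0 0 -1;0 0 0.4 0 0 0 -1;0 0 0.2 0 0 0 -1;0 0 0.08 0 0 0 -1' 25; python3 -m jog '0 0 0 0 0 0 -0.6;0 0 0 0 0 0 -0.4;0 0 0 0 0 0 -0.25;0 0 0 0 0 0 -0.25' 25;  python3 -m jog '0 0 0 0 0 0 -0.2;0 0 0 0 0 0 -0.1;0 0 0 0 0 0 0.1;0 0 0 0 0 0 0.1;0 0 0 0 0 0 0.1' 25
```

```text
time: 3.9
tool_pos: [453.0, 121.5, 216.2]
tcp_rot: [-179.9, 0.1, 54.2]
ft_force: [-0.0, 0.1, 0.9]
finger_gap: 85.6
grip_force: 0.0
time: 4.4
tool_pos: [453.6, 122.5, 217.7]
tcp_rot: [180.0, -0.0, 54.3]
ft_force: [-0.3, 0.0, -0.7]
finger_gap: 53.4
grip_force: 0.0
time: 5.03
tool_pos: [453.4, 122.4, 217.4]
tcp_rot: [180.0, -0.0, 54.3]
ft_force: [-2.2, 0.7, 4.6]
finger_gap: 48.7
grip_force: 25.9
```

```bash
python3 -m jog '0 0 -0.05 0 0 0 0.1;0 0 -0.15 0 0 0 0.1;0 0 -0.3 0 0 0 0.1;0 0 -0.4 0 0 0 0.1;0 0 -0.3 0 0 0 0.1'; python3 -m jog '0 0 -0.2 0 0 0 0.1;-0.1 0.07 -0.1 0 0 0 0.1;-0.2 0.14 0 0 0 0 0.1;-0.3 0.21 0 0 0 0 0.1;-0.35 0.25 0 0 0 0 0.1'; python3 -m jog '-0.35 0.25 0 0 0 0 0.1;-0.35 0.25 0 0 0 0 0.1;-0.35 0.25 0 0 0 0 0.1;-0.35 0.25 0 0 0 0 0.1;-0.3 0.22 0 0 0 0 0.1';python3 -m jog '-0.2 0.15 0 0 0 0 0.1;-0.1 0.08 0 0 0 0 0.1;0 0 0 0 0 0 0.1;0 0 0 0 0 0 0.1'; python3 - <<'E'
from h import *
for n in("wrist","top","side"):
    w=snapshot(n);cv2.imwrite(f"pics/{n}2.png",w["img"][:,:,::-1])
a=[cv2.resize(cv2.imread(f"pics/{n}2.png"),(400,300)) for n in("wrist","top")]
cv2.imwrite("pics/m2.png",np.hstack(a))
print(np.round(snapshot("wrist")["extrinsics"],3).tolist())
E
```

```text
time: 5.65
tool_pos: [453.4, 122.4, 339.8]
tcp_rot: [179.9, -0.1, 54.3]
ft_force: [0.7, 0.7, -0.7]
finger_gap: 48.5
grip_force: 26.1
time: 6.28
tool_pos: [451.7, 4.8, 366.8]
tcp_rot: [-180.0, 0.0, 54.4]
ft_force: [0.1, -0.2, -0.5]
finger_gap: 49.2
grip_force: 26.1
time: 6.9
tool_pos: [451.3, -205.2, 366.7]
tcp_rot: [-180.0, 0.0, 54.3]
ft_force: [0.9, 1.2, -0.6]
finger_gap: 49.0
grip_force: 26.1
time: 7.4
tool_pos: [453.3, -240.2, 366.9]
tcp_rot: [-180.0, -0.0, 54.3]
ft_force: [0.3, -0.3, -1.4]
finger_gap: 48.9
grip_force: 26.1
[[0.813, -0.556, -0.173, 497.215], [-0.582, -0.777, -0.239, -179.032], [-0.001, 0.295, -0.956, 336.474], [0.0, 0.0, 0.0, 1.0]]
```

View pics/m2.png

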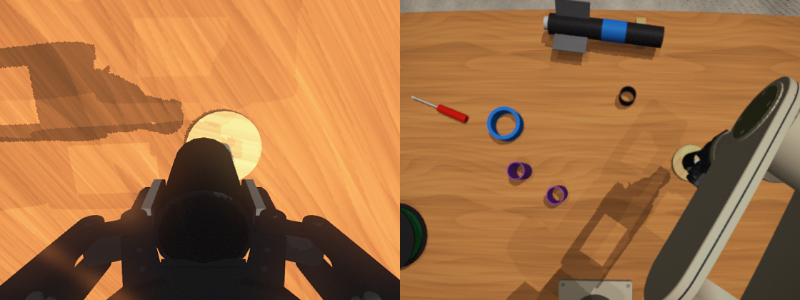

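View pics/side2.png

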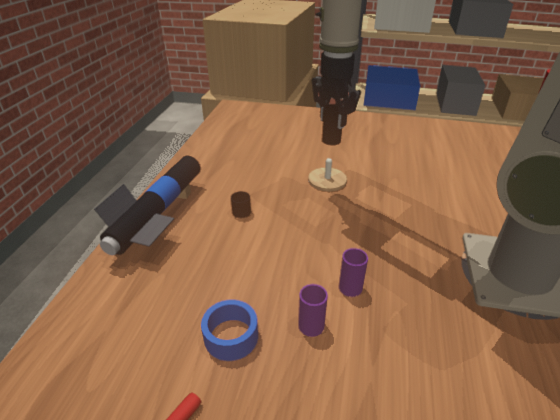

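The side view shows the tube hanging upright above and beyond the stand, base centre about (328,180). I'll cross-check the stand position from that view and the tube's place in the hand.

```bash
python3 - <<'E'
from h import *
s=snapshot("side");i=s["img"];c=i[165:192,304:352]
lab=cv2.cvtColor(i,cv2.COLOR_RGB2LAB).astype(int);hsv=cv2.cvtColor(i,cv2.COLOR_RGB2HSV)
print(hsv[183,318],hsv[181,300],hsv[176,330],hsv[183,345])
m=(hsv[...,0]>=15)&(hsv[...,0]<40)&(hsv[...,2]>130);m[:168]=0;m[192:]=0;m[:,:300]=0;m[:,356:]=0
h=blob(m,(328,180));print(cv2.boundingRect(h),onz(s,cen(h),10),"eye",onz(s,(328,179),12))
w=snapshot("wrist");g=w["img"];print(sense()["tool_pos"],sense()["tcp_rot"])
# tube lower end edge in the wrist view (far edge, z=bottom)
d=g.max(2)<75; zb=sense()["tool_pos"][2]-217.4
for r in(200,205,210,220,240):
    q=np.where(d[r,220:360])[0]+220;print(r,q.min() if len(q) else 0,q.max() if len(q) else 0)
col=np.where(d[150:300,285])[0]+150;print(col.min(),onz(w,(285,col.min()),zb))
E
```

```text
[ 17  94 197] [ 13 130 182] [ 16  65 142] [ 15 114 132]
(308, 168, 39, 22) [ 458.16250997 -281.76548661   10.        ] eye [ 454.95614335 -273.14988239   12.        ]
[ 453.48711625 -240.37396659  367.16166156] [ 1.79994971e+02 -2.75391483e-03  5.43573585e+01]
200 261 307
205 255 309
210 251 317
220 246 323
240 239 329
193 [ 467.19695904 -221.42618477  149.76166156]
```

```bash
python3 -m jog '-0.16 0.13 0 0 0 0 0.1;-0.15 0.14 0 0 0 0 0.1;0 0 0.2 0 0 0 0.1;0 0 0.3 0 0 0 0.1;0 0 0.15 0 0 0 0.1';python3 -m jog '0 0 0 0 0 0 0.1;0 0 0 0 0 0 0.1'; python3 - <<'E'
from h import *
w=snapshot("wrist")["img"];s=snapshot("side")["img"]
cv2.imwrite("pics/m3.png",np.hstack([cv2.resize(w[120:340,175:395],(400,400)),cv2.resize(s[90:210,270:390],(400,400))])[:,:,::-1])
E
```

```text
time: 8.32
tool_pos: [456.3, -281.5, 298.8]
tcp_rot: [-179.7, -0.0, 54.3]
ft_force: [0.3, -0.1, -1.1]
finger_gap: 49.1
grip_force: 26.2
time: 8.57
tool_pos: [457.5, -282.0, 302.9]
tcp_rot: [179.9, -0.0, 54.3]
ft_force: [-0.2, -0.2, -0.1]
finger_gap: 48.5
grip_force: 26.2
```

View pics/m3.png

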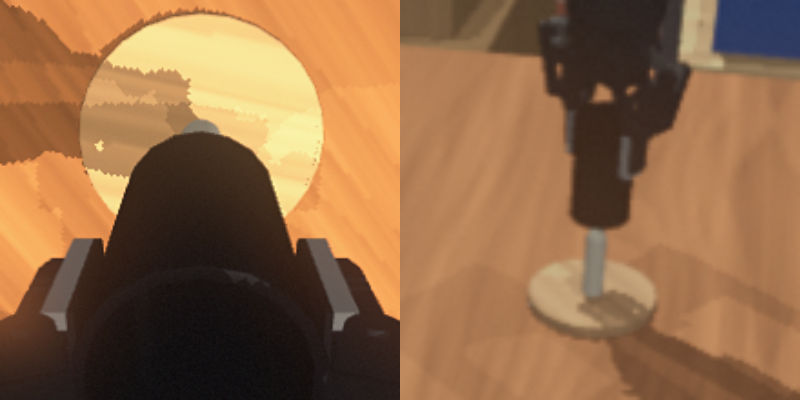

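In the crop the post tip (200,125) is laterally centred, but it shows past the tube's far lower edge. That suggests an offset along tool x, so I'll measure the disc and the tip in the wrist view.

```bash
python3 - <<'E'
from h import *
w=snapshot("wrist");g=w["img"];st=sense();T=st["tool_pos"];y=np.radians(st["tcp_rot"][2]);X=np.array([np.cos(y),np.sin(y)]);Y=np.array([X[1],-X[0]])
f=lambda p,z:(lambda q:np.round([(q[:2]-T[:2])@X,(q[:2]-T[:2])@Y],1))(onz(w,p,z))
c=lambda u,v:(175+u*.55,120+v*.55)
print("cam",f((280,210),0),np.round(np.array(w["extrinsics"])[:3,3]-T,1),T)
print("disc far",f(c(201,13),12),"left",f(c(80,130),12),"right",f(c(324,130),12))
print("tube far edge",f(c(201,132),T[2]-217.4),"post far edge",f(c(201,120),66),f(c(201,120),73))
t=snapshot("top");s=snapshot("side")
print("side tip",ray(s,(270+.3*597,90+.3*232)))
E
```

```text
cam [-15.8  -3.4] [ 43.9  60.9 -30.6] [ 457.66120142 -282.06591776  303.42483556]
disc far [55.   1.3] left [  4.  -52.6] right [ 4.  56.1]
tube far edge [23.5  1. ] post far edge [22.3  1.1] [24.1  1. ]
side tip (array([381.09608579, 690.57874884, 633.00293043]), array([-0.21004257, -0.86077301, -0.4636291 ]))
```

The disc centre is within 2 mm of the tool axis. The grey patch is the post's foot seen from the front, so the alignment is good. Lowering now.

```bash
python3 -m jog '0 0.01 0.15 0 0 0 0.1;0 0 0.2 0 0 0 0.1;0 0 0.15 0 0 0 0.1;0 0 0.1 0 0 0 0.1;0 0 0.05 0 0 0 0.1'; python3 -m jog '0 0 0.03 0 0 0 0.1;0 0 0 0 0 0 0.1;0 0 0 0 0 0 0.1'
```

```text
time: 9.45
tool_pos: [457.9, -282.3, 236.2]
tcp_rot: [-179.9, -0.0, 54.3]
ft_force: [0.1, 0.3, -0.7]
finger_gap: 49.2
grip_force: 26.2
time: 9.82
tool_pos: [458.3, -282.6, 234.6]
tcp_rot: [179.9, 0.0, 54.3]
ft_force: [0.3, 0.5, -0.7]
finger_gap: 49.0
grip_force: 26.2
```

Expected contact is at about 229.4, so 1 mm steps from here.

```bash
python3 -m jog '0 0 0.01 0 0 0 0.1;0 0 0.01 0 0 0 0.1;0 0 0.01 0 0 0 0.1;0 0 0 0 0 0 0.1'|sed -n '2p;4p'; python3 -m jog '0 0 0.01 0 0 0 0.1;0 0 0 0 0 0 0.1'|sed -n '2p;4p'; 
```

```text
tool_pos: [458.0, -282.3, 230.9]
ft_force: [0.1, 0.5, -1.3]
tool_pos: [458.0, -282.4, 230.0]
ft_force: [-0.5, 0.4, -0.5]
```

```bash
python3 -m jog '0 0 0.01 0 0 0 0.1;0 0 0 0 0 0 0.1'|sed -n '2p;4p'
```

```text
tool_pos: [458.1, -282.5, 229.4]
ft_force: [-1.1, 1.1, 3.5]
```

```bash
python3 -m jog '0 0 0.004 0 0 0 0.1;0 0 0 0 0 0 0.1;0 0 0 0 0 0 0.1'|sed -n '2p;4p'
```

```text
tool_pos: [458.1, -282.5, 229.4]
ft_force: [-2.8, 2.2, 7.0]
```

Contact is clear at 7 N, so the tube is seated. Releasing in small steps, then lifting clear.

```bash
python3 -m jog '0 0 0 0 0 0 -0.25;0 0 0 0 0 0 -0.4;0 0 0 0 0 0 -0.7;0 0 0 0 0 0 -1;0 0 0 0 0 0 -1' 20; python3 -m jog '0 0 -0.1 0 0 0 -1;0 0 -0.3 0 0 0 -1;0 0 -0.5 0 0 0 -1;0 0 -0.5 0 0 0 -1;0 0 -0.2 0 0 0 -1'; python3 -m jog '0 0 0 0 0 0 -1;0 0 0 0 0 0 -1;0 0 0 0 0 0 -1'; python3 - <<'E'
from h import *
w=snapshot("wrist")["img"];s=snapshot("side")["img"]
cv2.imwrite("pics/m4.png",np.hstack([cv2.resize(w[60:340,135:415],(400,400)),cv2.resize(s[90:250,230:390],(400,400))])[:,:,::-1])
E
```

```text
time: 11.82
tool_pos: [458.0, -282.4, 228.6]
tcp_rot: [-180.0, -0.0, 54.3]
ft_force: [-1.0, 0.6, -0.5]
finger_gap: 85.9
grip_force: 0.0
time: 12.45
tool_pos: [458.6, -282.8, 393.6]
tcp_rot: [179.6, 0.0, 54.3]
ft_force: [1.2, 0.4, 0.5]
finger_gap: 85.2
grip_force: 0.0
time: 12.82
tool_pos: [457.6, -282.1, 386.4]
tcp_rot: [-179.8, -0.0, 54.3]
ft_force: [-0.1, -1.0, -0.6]
finger_gap: 85.5
grip_force: 0.0
```

View pics/m4.png

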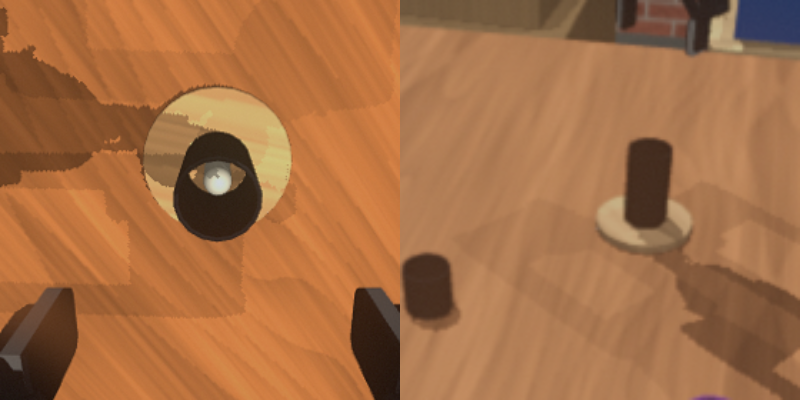

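The crop shows the tube upright on the base with the post visible inside it (217,178). The gripper is clear and the short tube is where it was.

```bash
python3 -c "
from bench import *
print(hand_in())"
```

```text
the job is handed in; nothing more can be done
None
```

The tall black tube is over the post, upright and fully down on the wooden base, then released; grip was about 26 N, set-down force about 7 N, robot time about 13 s, and nothing else was touched.

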